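# Turn the sample carousel to the label reader and hold it

### The job

Take the sample carousel by its yellow handle post and turn it until the amber jar with the orange cap stands squarely in front of the label reader's red window. The carousel is sprung and swings back if let go, so finish while still holding the handle with the gripper, the carousel standing still. Leave all jars upright in their pockets and do not disturb the other things on the bench.

Things in the scene. Friction and masses are not known exactly. Their poses are not given: they have to be found in the camera images.
- carousel_axis (a point): the sample carousel: a round aluminium platter, 274 mm across, top face 34 mm above the bench, turning on an upright axis, with a white hub (60 mm across, 22 mm high) and six round grey plastic pockets whose centres lie 100 mm from the axis (rims 16 mm above the platter). This point is on the axis at the platter's top face
- carousel (a joint): turn of the platter in rad, 0 at rest (and at the start), positive anticlockwise seen from above, stops at -2.0 and 2.0. A return spring of 0.6 N m/rad with a little friction and damping brings it back to 0 in about a second when let go, so keeping it turned takes 2 to 10 N at the handle
- handle_grip (a point): the carousel's handle: an upright yellow round post, 18 mm across, fixed to the platter 100 mm from the axis, on the side away from the reader at rest; its top is 125 mm above the bench. This point is on the post's axis, 107 mm above the bench (18 mm below its top), and goes round with the platter; the post is free of neighbours from 60 mm above the bench up
- amber_jar_mid (a point): the marked jar: amber glass with an orange cap, 48 mm across, 70 mm tall, standing loose in one of the four pockets nearest the reader (2 mm play all round), 26 to 95 degrees off the reader to one side or the other. This point is on its axis, half-way up, 69 mm above the bench
- reader_spot (a point): the place where a jar is read: the point in the air squarely in front of the reader's window, 100 mm from the carousel's axis towards the reader (on the circle of the pockets) and 69 mm above the bench: an amber jar squarely in front has its mid point here
- reader_window (a point): the middle of the red window (40 mm wide) of the label reader, a fixed white box 56 mm wide, 95 mm high, with a red stripe on its top, standing on the robot's side of the carousel and looking at the carousel's axis; 161 mm from the axis, 66 mm above the bench
- blue_jar_mid (a point): a clear jar with a blue cap, 48 mm across, 70 mm tall, same shape as the amber jar, loose in another pocket; this point is on its axis, half-way up
- white_jar_mid (a point): a clear jar with a white cap, 48 mm across, 70 mm tall, same shape as the amber jar, loose in another pocket; this point is on its axis, half-way up
- black_jar_mid (a point): a clear jar with a black cap, 48 mm across, 70 mm tall, same shape as the amber jar, loose in another pocket; this point is on its axis, half-way up
- beaker_mid (a point): an empty glass beaker, 72 mm across, 95 mm tall, on the bench to the left; this point is at its centre. To be left alone
- solvent_bottle_mid (a point): a clear bottle with a blue cap, 72 mm across, 170 mm tall, on the bench to the right; this point is at its centre. To be left alone
- tub_mid (a point): a white tub with a blue label, 72 mm across, 75 mm tall, on the bench to the right; this point is at its centre. To be left alone
- spatula_grip (a point): a small spatula with a green handle, 190 mm long, lying on the bench to the left; this point is on its handle. To be left alone
Things that resemble listed ones, but are neither listed nor needed, are in the scene too. What is shaped like the part that bears amber_jar_mid but turquoise is not meant.

How it is judged:
By the outcome, as a careful person would: the job done as asked, in the order asked, and still so for the second after the job is handed in, while the arm keeps its last pose, push and grip.
It also fails if it takes over 35 s, if anything falls off the work surface, if the arm or the gripper's body presses on something with over 40 N, if the wrist force passes 120 N, or if a joint passes its speed limit or range.

### The arm

A 6-joint arm with a two-finger parallel gripper is mounted at the origin on the work surface. World frame = base frame: x ahead of the robot, y to its left, z up, the work surface at z = 0. Lengths are in m, angles in rad, forces in N, time in s.
With the tool pointing down it reaches from about 0.275 to 1 m from the base axis. Payload 8.4 kg.
Tool frame: the origin (TCP) lies at the very end of the fingers, on their centre line; the grasp point (between the pads) lies 19 mm behind it; z points along the fingers, y is the line along which they close (so a half turn about z gives the same grasp; the last joint's range is limited). The gripper opens to 85 mm and grips with 20 to 120 N. Pads are 22 mm wide; open, the fingers measure 114 mm over their backs; the gripper's body (76 mm by 85 mm) begins 54 mm behind the grasp point. The pads swing forward as they close: fully open they stand 13 mm farther back than shut.
Start: joints at [1.256, 0.353, 1.633, -0, 1.155, -0.002], TCP at [0.192, 0.595, 0.231] pointing down, gripper open.
Joint ranges: [-2.63, 2.63], [-0.92, 2.1], [0.06, 2.66], [-1.3, 4.44], [0, 2.69], [-3.02, 3.02]. Speed limits (rad/s): [2.22, 2.22, 2.79, 3.14, 3.14, 3.14].

### API

Orientations are given as a unit quaternion [x, y, z, w].
In Python, from plant import manip gives the robot as it stands.
- The arm moves only by the tool jog_arm, never from a script. Its argument "series" is a list of rows, each an object with "delta_pos": the shift along the tool's x, y, z in mm, a list of three; "turn": the turn, a rotation vector about the tool's x, y, z in rad, a list of three; "claw": the opening, from 0 (shut) to 1 (fully open). In form: [{"delta_pos": [x, y, z], "turn": [ax, ay, az], "claw": claw}, ...]. A call has 1 to 8 rows; each row is the pose to reach, as a shift and turn from the pose commanded when the call began, along the tool's axes at that moment; what a row does not reach only later rows make up. A row lasts 1/12 s, in which the tool goes at most 41.7 mm and 7.16 degrees, less where a joint would pass 70% of its speed; a pose out of reach is approached as far as the arm can. A call with a gripper value outside its range is refused whole. The fingers move at their own pace and stop on an object; "force" is the grip in N (left out, the last holds). Time passes only in rows, so rows that repeat a pose let the fingers close. It gives the time, the measured TCP pose, the force, the opening and the grip force at its end, in the units of the state.
- manip.observe(): the state, without advancing time (a new reading comes with each control period).
- manip.snapshot(name): name is "scene" or "top"; returns a dict with "image" (400x640x3 uint8, blue, green, red), "fx", "fy", "cx", "cy" (pixels), "T" (4x4, takes a point from camera to world coordinates). Camera axes: x right, y down, z forward; pixel columns grow to the right and rows downward; lengths in m; the calibration is good to about 2 mm. A picture is of the moment at which its call begins. There is no depth.
- manip.sign_off(): hands the job in; it is judged then, once.
The state is a dict: "clock": time; "joint_pos": joint angles; "dq": joint speeds; "effort": joint torques, N m; "tool_pos": TCP position; "orientation": TCP orientation; "force": force on the tool from outside, world axes, zero at the start; "torque": the same for the moment, N m; "width": finger opening in m; "grasp_force": force on a finger pad.
Only numpy, scipy, OpenCV 4.12 (cv2) and the standard library are available. Lean on these libraries where they do the work, as an engineer would, in place of code of your own. Each camera call takes 0.05 s, during which the arm holds its last target. There are 200 camera calls.

## Working session

There is one attempt and no reset: what is moved stays moved. The work goes in short steps, Python scripts to look and compute and a tool call to move; the robot and the scene stay as the last step left them, time stands still between calls to the robot, and variables do not carry over. Pictures are saved under pics/ and viewed, at most 10 in all, crops included, and the job is handed in when it is done.

Besides the shell and the picture viewer there is one more tool, called as a command line: name --argument value ..., lists and objects as JSON in quotes. jog_arm: Moves the arm, as the interface text tells. Its arguments: {"type":"object","properties":{"series":{"type":"array"},"force":{"type":"number"}},"required":["series"]}

```bash
mkdir -p pics; cat > h.py <<'E'
import numpy as np, cv2
from plant import manip
def snap(n,f=None):
    s=manip.snapshot(n)
    if f: cv2.imwrite('pics/'+f,s['image'])
    return s
def ray(s,u,v,z):
    T=np.array(s['T']); d=T[:3,:3]@np.array([(u-s['cx'])/s['fx'],(v-s['cy'])/s['fy'],1]); o=T[:3,3]
    return o+d*(z-o[2])/d[2]
def proj(s,p):
    T=np.array(s['T']); c=T[:3,:3].T@(np.array(p)-T[:3,3]); return s['fx']*c[0]/c[2]+s['cx'],s['fy']*c[1]/c[2]+s['cy']
def blobs(s,lo,hi,amin=30):
    m=cv2.inRange(cv2.cvtColor(s['image'],cv2.COLOR_BGR2HSV),np.array(lo),np.array(hi))
    n,_,st,c=cv2.connectedComponentsWithStats(m)
    return [(st[i].tolist(),c[i].round(1).tolist()) for i in range(1,n) if st[i][4]>=amin]
E
python3 - <<'E'
from h import *
for n in('top','scene'):
    s=snap(n,n+'0.png'); print(n,np.array(s['T']).round(3).tolist(),s['fx'],s['cx'],s['cy'])
    for c,lo,hi in(('yellow',(22,120,100),(34,255,255)),('orange',(5,150,120),(20,255,255)),('red',(0,150,100),(4,255,255))): print(c,blobs(s,lo,hi))
o=manip.observe();print(o['tool_pos'],o['orientation'])
E
```

```text
top [[-0.016, -0.982, 0.191, 0.32], [-1.0, 0.02, 0.017, -0.009], [-0.02, -0.19, -0.981, 1.106], [0.0, 0.0, 0.0, 1.0]] 364.77666867117046 322.37869859047004 201.9797026801735
yellow [([286, 157, 5, 11, 35], [288.0, 161.7])]
orange [([310, 202, 15, 14, 155], [316.8, 208.4])]
red []
scene [[0.867, 0.388, -0.312, 0.874], [0.498, -0.665, 0.557, -0.657], [0.009, -0.638, -0.77, 0.983], [0.0, 0.0, 0.0, 1.0]] 446.1312663954386 317.2821137473194 197.33286624296755
yellow [([374, 175, 9, 24, 108], [377.8, 185.9])]
orange [([312, 177, 17, 13, 158], [320.0, 183.4])]
red []
[0.19220236 0.59426332 0.23064257] [ 1.55749833e-01  9.87796337e-01 -6.15397403e-04 -9.11336180e-05]
```

View pics/top0.png

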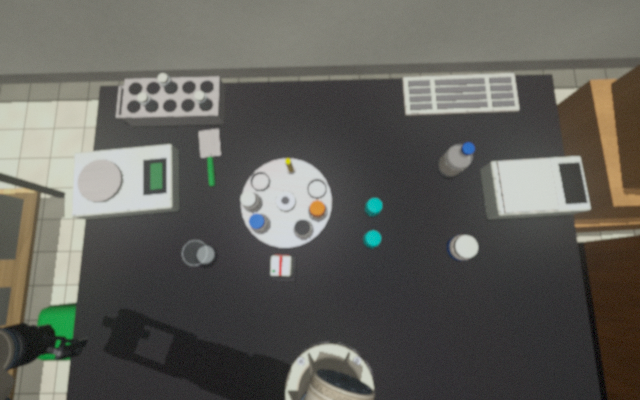

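View pics/scene0.png

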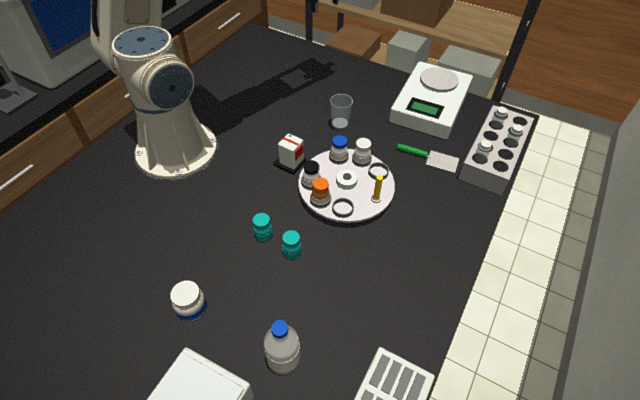

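The top view shows the carousel centre near (286,202), the handle at (288,162), the reader at (281,265) and the orange cap at (317,208). Turquoise look-alikes stand at (374,205) and (373,239) on the bench. The jar meant is the orange-capped one at (317,208), or (320,190) in the scene view, because it's the only orange cap and it stands in a pocket. I'll confirm that in a crop and measure.

```bash
cat > m.py <<'E'
from h import *
def fitc(P):
    A=np.c_[2*P[:,:2],np.ones(len(P))]; x=np.linalg.lstsq(A,(P[:,:2]**2).sum(1),rcond=None)[0]
    return x[:2],np.sqrt(x[2]+x[0]**2+x[1]**2)
def cast(s,pts,z): return np.array([ray(s,u,v,z) for u,v in pts])
def mask(s,lo,hi): return cv2.inRange(cv2.cvtColor(s['image'],cv2.COLOR_BGR2HSV),np.array(lo),np.array(hi))
E
python3 - <<'E'
from m import *
for n,roi in(('top',(225,145,120,145)),('scene',(270,125,135,105))):
    s=snap(n); x,y,w,h=roi; im=s['image'][y:y+h,x:x+w]
    cv2.imwrite(f'pics/{n}_crop.png',cv2.resize(im,None,fx=4 if n=='top' else 5,fy=4 if n=='top' else 5,interpolation=cv2.INTER_CUBIC))
    g=np.zeros((400,640),np.uint8); g[y:y+h,x:x+w]=cv2.inRange(cv2.cvtColor(im,cv2.COLOR_BGR2GRAY),90,255)
    c=max(cv2.findContours(g,0,1)[0],key=cv2.contourArea)[:,0,:].astype(float)
    P=cast(s,c,.034)
    for _ in range(8):
        ce,r=fitc(P); d=np.abs(np.hypot(*(P[:,:2]-ce).T)-r); P=P[d<max(.003,2*np.median(d))]
    print(n,'axis',ce.round(4),'r',r.round(4),len(P))
    for nm,lo,hi,z in(('yellow',(20,100,80),(36,255,255),.1),('orange',(5,130,80),(20,255,255),.098),('red',(0,110,80),(4,255,255),.095),('red2',(170,110,80),(180,255,255),.095)):
        m=mask(s,lo,hi)
        for b in blobs(s,lo,hi,8):
            (a0,b0,ww,hh,ar),cc=b
            if x<cc[0]<x+w and y<cc[1]<y+h: print(nm,b,ray(s,*cc,z).round(4))
E
```

```text
top axis [0.532  0.1198] r 0.1396 261
yellow ([286, 157, 6, 14, 48], [288.5, 162.9]) [0.6318 0.1044 0.1   ]
orange ([310, 201, 15, 15, 169], [317.0, 208.4]) [0.4977 0.0242 0.098 ]
red ([280, 256, 2, 9, 13], [280.3, 259.5]) [0.3577 0.1271 0.095 ]
scene axis [0.533  0.1194] r 0.1375 200
yellow ([373, 175, 10, 25, 143], [377.5, 186.4]) [0.6351 0.0932 0.1   ]
orange ([312, 177, 17, 22, 297], [320.0, 187.6]) [0.5058 0.0148 0.098 ]
red ([282, 137, 16, 8, 34], [289.9, 140.5]) [0.3406 0.1296 0.095 ]
red ([295, 144, 9, 16, 59], [298.5, 151.6]) [0.3857 0.1033 0.095 ]
```

View pics/top_crop.png

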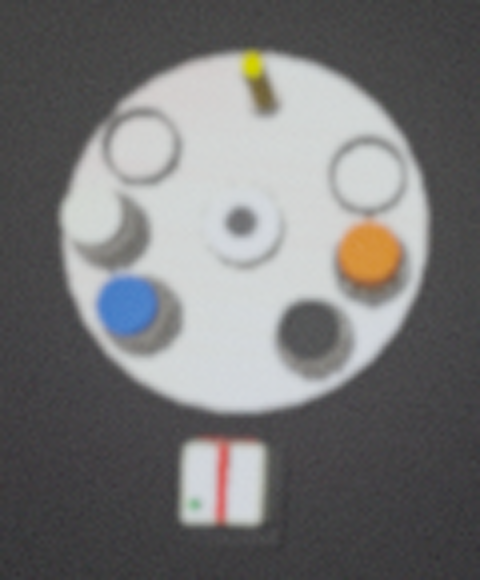

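View pics/scene_crop.png

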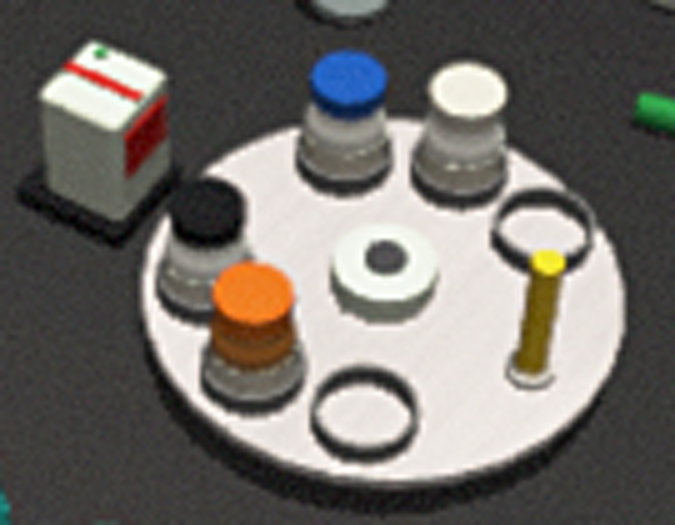

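The crops confirm it: the amber jar with the orange cap is in the pocket at crop (370,252), which is top pixel (317,208). The reader's top runs from (181,442) to (267,525) in the crop and its red window faces the axis. Next I'll compute bearings from both views.

```bash
cat > g.py <<'E'
from m import *
ax=np.array([.5325,.1196])
def tri(a,ua,b,ub):
    R=[]
    for s,u in((a,ua),(b,ub)):
        p0=ray(s,*u,0);p1=ray(s,*u,.2);d=(p1-p0)/np.linalg.norm(p1-p0);R.append((p0,np.eye(3)-np.outer(d,d)))
    return np.linalg.solve(sum(M for _,M in R),sum(M@p for p,M in R))
E
python3 - <<'E'
from g import *
t=snap('top');s=snap('scene')
T=lambda u,v:((u+.5)/4-.5+225,(v+.5)/4-.5+145)
S=lambda u,v:((u+.5)/5-.5+270,(v+.5)/5-.5+125)
def show(n,P): d=P[:2]-ax; print(n,P.round(4),'r',np.hypot(*d).round(4),'bearing',np.degrees(np.arctan2(d[1],d[0])).round(2))
for n,a,b,z in(('cap',(370,251),(253,293),.104),('handle',(252,64),(547,263),.125),('stripe_near',(223,441),(140,96),.095),('stripe_far',(222,524),(65,67),.095),('hub',(240,221),(385,257),.056)):
    show(n+' top',ray(t,*T(*a),z)); show(n+' scn',ray(s,*S(*b),z)); show(n+' tri',tri(t,T(*a),s,S(*b)))
for c in((181,442),(268,440),(267,525),(181,525)): show('corner',ray(t,*T(*c),.095))
show('win scn',ray(s,*S(146,137),.066))
E
```

```text
cap top [0.4995 0.0237 0.104 ] r 0.1014 bearing -108.96
cap scn [0.5012 0.0238 0.104 ] r 0.1007 bearing -108.1
cap tri [0.5003 0.0241 0.103 ] r 0.1008 bearing -108.65
handle top [0.6307 0.1041 0.125 ] r 0.0994 bearing -8.99
handle scn [0.6318 0.1028 0.125 ] r 0.1007 bearing -9.6
handle tri [0.6313 0.1043 0.1233] r 0.1 bearing -8.81
stripe_near top [0.3703 0.1269 0.095 ] r 0.1623 bearing 177.41
stripe_near scn [0.3669 0.1291 0.095 ] r 0.1658 bearing 176.71
stripe_near tri [0.3697 0.126  0.099 ] r 0.163 bearing 177.75
stripe_far top [0.3143 0.1273 0.095 ] r 0.2183 bearing 177.98
stripe_far scn [0.3167 0.1278 0.095 ] r 0.2159 bearing 177.82
stripe_far tri [0.3152 0.1282 0.0937] r 0.2175 bearing 177.75
hub top [0.5325 0.1206 0.056 ] r 0.001 bearing 92.87
hub scn [0.5316 0.122  0.056 ] r 0.0025 bearing 110.49
hub tri [0.5322 0.1204 0.0577] r 0.0009 bearing 110.89
corner [0.3701 0.1559 0.095 ] r 0.1664 bearing 167.39
corner [0.3705 0.0959 0.095 ] r 0.1637 bearing -171.68
corner [0.3132 0.0966 0.095 ] r 0.2205 bearing -174.01
corner [0.3141 0.1553 0.095 ] r 0.2213 bearing 170.72
win scn [0.3714 0.1272 0.066 ] r 0.1613 bearing 177.3
```

jog_arm --series '[{"delta_pos":[-36,-21,0],"turn":[0,0,-0.02],"claw":1},{"delta_pos":[-71,-42,0],"turn":[0,0,-0.04],"claw":1},{"delta_pos":[-107,-62,0],"turn":[0,0,-0.06],"claw":1},{"delta_pos":[-142,-83,0],"turn":[0,0,-0.08],"claw":1},{"delta_pos":[-178,-104,0],"turn":[0,0,-0.1],"claw":1},{"delta_pos":[-213,-124,0],"turn":[0,0,-0.12],"claw":1},{"delta_pos":[-249,-145,0],"turn":[0,0,-0.14],"claw":1},{"delta_pos":[-284,-166,0],"turn":[0,0,-0.157],"claw":1}]'

```text
clock: 0.97
tool_pos: [0.4125, 0.3477, 0.2315]
orientation: [0.077, 0.997, 0.0, 0.0]
force: [0.4, 0.7, 0.1]
width: 0.0855
grasp_force: 0.0
```

jog_arm --series '[{"delta_pos":[-32,-26,0],"turn":[0,0,0],"claw":1},{"delta_pos":[-64,-52,0],"turn":[0,0,0],"claw":1},{"delta_pos":[-96,-78,0],"turn":[0,0,0],"claw":1},{"delta_pos":[-127,-104,0],"turn":[0,0,0],"claw":1},{"delta_pos":[-159,-130,0],"turn":[0,0,0],"claw":1},{"delta_pos":[-191,-156,0],"turn":[0,0,0],"claw":1},{"delta_pos":[-222,-182,0],"turn":[0,0,0],"claw":1},{"delta_pos":[-253,-207,0],"turn":[0,0,0],"claw":1}]'

```text
clock: 1.63
tool_pos: [0.6304, 0.1036, 0.2313]
orientation: [0.078, 0.997, 0.0, 0.0]
force: [0.8, 0.5, 0.5]
width: 0.0853
grasp_force: 0.0
```

jog_arm --series '[{"delta_pos":[0,0,0],"turn":[0,0,0],"claw":1},{"delta_pos":[0,0,0],"turn":[0,0,0],"claw":1}]'

```text
clock: 1.8
tool_pos: [0.6303, 0.1037, 0.2308]
orientation: [0.079, 0.997, -0.0, -0.0]
force: [0.2, 0.2, 0.1]
width: 0.0853
grasp_force: 0.0
```

```bash
python3 - <<'E'
from h import *
s=snap('scene'); im=s['image'][85:245,280:460]
cv2.imwrite('pics/near.png',cv2.resize(im,None,fx=3,fy=3)); o=manip.observe(); print(o['tool_pos'],o['orientation'],o['joint_pos'].round(3) if hasattr(o['joint_pos'],'round') else o['joint_pos'])
E
```

```text
[0.62929386 0.10488159 0.23083403] [ 7.87169043e-02  9.96896907e-01  4.11537296e-05 -4.52679657e-04] [ 0.163  0.374  1.604  0.     1.165 -1.251]
```

View pics/near.png

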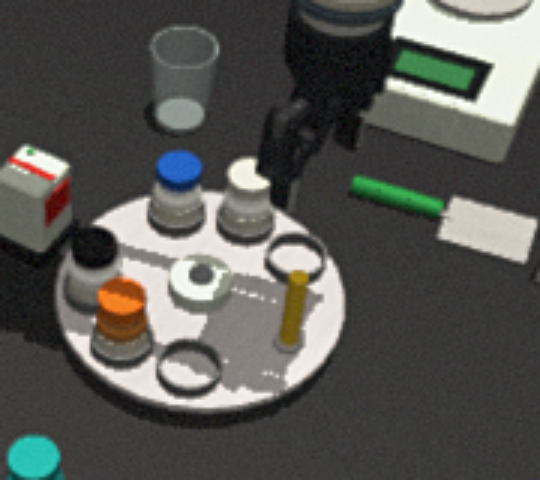

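The picture shows the open gripper hanging above the yellow post (crop (295,300)). The carousel and jars haven't moved. Descending.

jog_arm --series '[{"delta_pos":[-1,0,25],"turn":[0,0,0],"claw":1},{"delta_pos":[-1,0,50],"turn":[0,0,0],"claw":1},{"delta_pos":[-1,0,75],"turn":[0,0,0],"claw":1},{"delta_pos":[-1,0,95],"turn":[0,0,0],"claw":1},{"delta_pos":[-1,0,115],"turn":[0,0,0],"claw":1},{"delta_pos":[-1,0,130],"turn":[0,0,0],"claw":1},{"delta_pos":[-1,0,143],"turn":[0,0,0],"claw":1},{"delta_pos":[-1,0,143],"turn":[0,0,0],"claw":1}]'

```text
clock: 2.52
tool_pos: [0.6279, 0.1062, 0.0857]
orientation: [0.077, 0.997, -0.0, -0.002]
force: [0.1, -0.0, 0.4]
width: 0.0855
grasp_force: 0.0
```

jog_arm --series '[{"delta_pos":[0,0,0],"turn":[0,0,0],"claw":0},{"delta_pos":[0,0,0],"turn":[0,0,0],"claw":0},{"delta_pos":[0,0,0],"turn":[0,0,0],"claw":0},{"delta_pos":[0,0,0],"turn":[0,0,0],"claw":0},{"delta_pos":[0,0,0],"turn":[0,0,0],"claw":0},{"delta_pos":[0,0,0],"turn":[0,0,0],"claw":0},{"delta_pos":[0,0,0],"turn":[0,0,0],"claw":0},{"delta_pos":[0,0,0],"turn":[0,0,0],"claw":0}]' --force 60

```text
clock: 3.18
tool_pos: [0.6307, 0.1054, 0.0892]
orientation: [0.078, 0.997, 0.0, 0.0]
force: [-2.6, -0.4, 6.4]
width: 0.0168
grasp_force: 58.5
```

```bash
python3 - <<'E'
from h import *
o=manip.observe(); print(o['tool_pos'],o['orientation'],o['width'],o['force'],o['grasp_force'])
s=snap('scene'); im=s['image'][85:245,280:460]
cv2.imwrite('pics/grip.png',cv2.resize(im,None,fx=3,fy=3))
E
```

```text
[0.63067882 0.10543073 0.08916204] [7.78470896e-02 9.96965183e-01 1.19667186e-04 4.89372183e-04] 0.016836068497364357 [-2.63433936 -0.36521883  6.35534284] 58.488872051239014
```

View pics/grip.png

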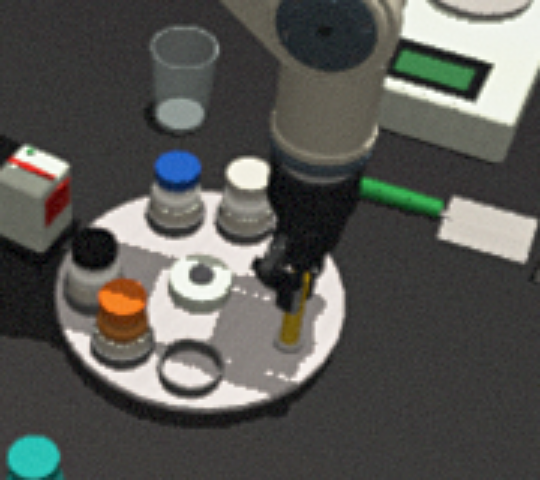

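The post at crop (290,310) is held between the fingers. I'll turn clockwise along the arc, with the tool turning along with it.

jog_arm --series '[{"delta_pos":[0,-3,0],"turn":[0,0,0.03],"claw":0},{"delta_pos":[0.3,-8,0],"turn":[0,0,0.08],"claw":0},{"delta_pos":[1,-14,0],"turn":[0,0,0.14],"claw":0},{"delta_pos":[2,-19.9,0],"turn":[0,0,0.2],"claw":0},{"delta_pos":[3.4,-25.7,0],"turn":[0,0,0.26],"claw":0},{"delta_pos":[5.1,-31.5,0],"turn":[0,0,0.32],"claw":0},{"delta_pos":[7.1,-37.1,0],"turn":[0,0,0.38],"claw":0},{"delta_pos":[9.1,-41.7,0],"turn":[0,0,0.43],"claw":0}]'

```text
clock: 3.9
tool_pos: [0.6159, 0.0658, 0.0892]
orientation: [0.29, 0.957, 0.001, 0.001]
force: [1.8, 3.4, 2.6]
width: 0.0165
grasp_force: 58.4
```

jog_arm --series '[{"delta_pos":[0,-3,0],"turn":[0,0,0.03],"claw":0},{"delta_pos":[0.3,-8,0],"turn":[0,0,0.08],"claw":0},{"delta_pos":[1,-14,0],"turn":[0,0,0.14],"claw":0},{"delta_pos":[2,-19.9,0],"turn":[0,0,0.2],"claw":0},{"delta_pos":[3.4,-25.7,0],"turn":[0,0,0.26],"claw":0},{"delta_pos":[5.1,-31.5,0],"turn":[0,0,0.32],"claw":0},{"delta_pos":[7.1,-37.1,0],"turn":[0,0,0.38],"claw":0},{"delta_pos":[9.1,-41.7,0],"turn":[0,0,0.43],"claw":0}]'

```text
clock: 4.57
tool_pos: [0.5861, 0.0361, 0.0892]
orientation: [0.488, 0.873, 0.001, 0.002]
force: [6.4, 2.3, -0.5]
width: 0.0164
grasp_force: 58.4
```

```bash
cat > st.py <<'E'
from g import *
ax=np.array([.5325,.12])
o=manip.observe(); p=o['tool_pos'];q=o['orientation']; d=p[:2]-ax
print(p,'r',np.hypot(*d),'handle bearing',np.degrees(np.arctan2(d[1],d[0])),'yaw y',np.degrees(np.arctan2(q[1]**2-q[0]**2,2*q[0]*q[1])),'F',np.round(o['force'],1),o['width'],o['clock'])
for n in('top','scene'):
    s=snap(n); b=[x for x in blobs(s,(5,130,80),(20,255,255),20)]
    for x in b:
        P=ray(s,*x[1],.098); e=P[:2]-ax; print(n,x,P.round(4),np.hypot(*e).round(4),np.degrees(np.arctan2(e[1],e[0])).round(2))
E
python3 st.py
```

```text
[0.58605353 0.03607703 0.08916106] r 0.09955423126549828 handle bearing -57.45694457863426 yaw y 31.609037061100526 F [ 6.4  2.3 -0.5] 0.016435452189377343 4.5667
top ([611, 115, 7, 10, 21], [614.3, 119.3]) [ 0.7426 -0.8401  0.098 ] 0.9829 -77.66
top ([628, 165, 9, 8, 20], [632.2, 168.6]) [ 0.594  -0.8651  0.098 ] 0.9871 -86.43
top ([624, 185, 16, 11, 69], [633.7, 190.3]) [ 0.5315 -0.8583  0.098 ] 0.9783 -90.06
top ([625, 204, 15, 8, 38], [633.3, 207.5]) [ 0.4831 -0.8486  0.098 ] 0.9699 -92.92
top ([629, 215, 11, 8, 48], [634.6, 219.2]) [ 0.4505 -0.8464  0.098 ] 0.9699 -94.85
scene ([458, 0, 70, 17, 615], [501.7, 5.2]) [0.6578 1.2306 0.098 ] 1.1176 83.56
scene ([507, 0, 133, 124, 12626], [582.9, 56.1]) [1.003  1.0152 0.098 ] 1.0113 62.27
scene ([354, 16, 44, 29, 476], [377.1, 29.8]) [0.304  0.8026 0.098 ] 0.7198 108.51
scene ([429, 40, 20, 20, 237], [436.8, 49.0]) [0.5424 0.7941 0.098 ] 0.6742 89.16
scene ([496, 60, 9, 19, 46], [500.1, 69.0]) [0.7712 0.788  0.098 ] 0.7094 70.33
scene ([80, 94, 12, 9, 22], [85.9, 98.4]) [-0.3103 -0.034   0.098 ] 0.8567 -169.65
scene ([107, 102, 11, 9, 26], [111.0, 105.8]) [-0.2157 -0.0204  0.098 ] 0.7613 -169.37
scene ([101, 117, 12, 9, 20], [106.9, 121.2]) [-0.1723 -0.0782  0.098 ] 0.7321 -164.3
scene ([36, 125, 12, 9, 27], [41.7, 129.0]) [-0.3097 -0.199   0.098 ] 0.9006 -159.26
scene ([20, 134, 15, 10, 32], [27.3, 139.0]) [-0.3095 -0.2482  0.098 ] 0.919 -156.38
scene ([2, 148, 11, 9, 21], [7.2, 152.6]) [-0.3103 -0.3127  0.098 ] 0.9474 -152.82
scene ([304, 155, 16, 22, 287], [311.3, 165.5]) [0.4457 0.0724 0.098 ] 0.099 -151.25
```

jog_arm --series '[{"delta_pos":[0.3,-7.5,0],"turn":[0,0,0.075],"claw":0},{"delta_pos":[1.1,-14.9,0],"turn":[0,0,0.15],"claw":0},{"delta_pos":[2.4,-22,0],"turn":[0,0,0.222],"claw":0},{"delta_pos":[4.2,-28.6,0],"turn":[0,0,0.29],"claw":0},{"delta_pos":[6.1,-34.3,0],"turn":[0,0,0.35],"claw":0},{"delta_pos":[7.6,-38.2,0],"turn":[0,0,0.392],"claw":0},{"delta_pos":[8.8,-41,0],"turn":[0,0,0.422],"claw":0},{"delta_pos":[9.3,-42.1,0],"turn":[0,0,0.436],"claw":0}]'

```text
clock: 5.33
tool_pos: [0.546, 0.0215, 0.0892]
orientation: [0.664, 0.748, 0.002, 0.002]
force: [9.0, -1.0, -2.1]
width: 0.0164
grasp_force: 59.9
```

jog_arm --series '[{"delta_pos":[0,0,0],"turn":[0,0,0],"claw":0},{"delta_pos":[0,0,0],"turn":[0,0,0],"claw":0},{"delta_pos":[0,0,0],"turn":[0,0,0],"claw":0},{"delta_pos":[0,0,0],"turn":[0,0,0],"claw":0}]'

```text
clock: 5.67
tool_pos: [0.5462, 0.0216, 0.0892]
orientation: [0.663, 0.748, 0.002, 0.002]
force: [7.6, -1.1, -0.2]
width: 0.0165
grasp_force: 60.0
```

```bash
python3 st.py | grep -E 'r 0|0\.09[0-9]+ |0\.10[0-9]+ '; python3 - <<'E'
from h import *
s=snap('scene');cv2.imwrite('pics/end_s.png',cv2.resize(s['image'][110:230,270:405],None,fx=5,fy=5,interpolation=cv2.INTER_CUBIC))
E
```

```text
[0.54615557 0.02155831 0.08916038] r 0.0993843089512557 handle bearing -82.10248241313685 yaw y 6.9128218548811295 F [ 7.6 -1.1 -0.2] 0.01653764740840789 5.6667
top ([614, 122, 5, 11, 21], [615.9, 127.3]) [ 0.718  -0.8406  0.098 ] 0.9783 -79.07
top ([622, 186, 18, 10, 63], [632.7, 190.6]) [ 0.5307 -0.8554  0.098 ] 0.9754 -90.1
top ([629, 215, 11, 12, 55], [634.5, 221.2]) [ 0.445  -0.8452  0.098 ] 0.9691 -95.18
scene ([459, 0, 69, 17, 618], [501.7, 5.3]) [0.658  1.2298 0.098 ] 1.1169 83.55
scene ([507, 0, 133, 123, 12625], [582.9, 56.1]) [1.003  1.0152 0.098 ] 1.0113 62.27
scene ([344, 14, 54, 38, 846], [368.1, 30.1]) [0.2758 0.7834 0.098 ] 0.7113 111.15
scene ([429, 40, 20, 19, 236], [436.9, 49.0]) [0.5427 0.7943 0.098 ] 0.6744 89.13
scene ([496, 60, 9, 19, 45], [500.0, 69.1]) [0.7711 0.7873 0.098 ] 0.7087 70.32
scene ([20, 138, 10, 6, 22], [24.9, 140.8]) [-0.3089 -0.2566  0.098 ] 0.9219 -155.89
scene ([4, 145, 16, 12, 32], [11.4, 149.7]) [-0.3104 -0.2994  0.098 ] 0.9414 -153.55
scene ([309, 145, 13, 19, 177], [314.8, 152.9]) [0.4295 0.1195 0.098 ] 0.103 -179.71
```

View pics/end_s.png

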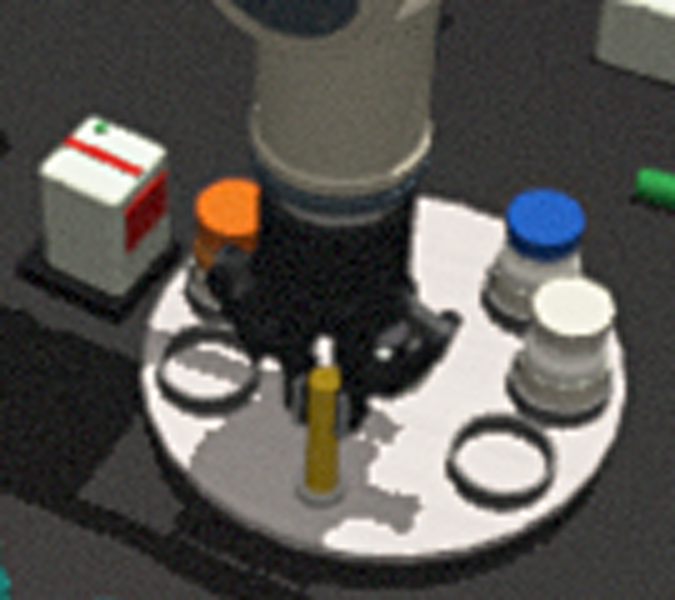

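The picture shows the amber cap, partly hidden, at crop (236,209) beside the red window. The blue cap is at (545,218), the white cap at (574,305), and the post is held. I'll work out the platter's turn from the caps.

```bash
python3 - <<'E'
from g import *
ax=np.array([.5325,.12]); s=snap('scene')
S=lambda u,v,y0:((u+.5)/5-.5+270,(v+.5)/5-.5+y0)
def b(u,v,y0,z=.104): P=ray(s,*S(u,v,y0),z)[:2]-ax; return np.hypot(*P).round(4),np.degrees(np.arctan2(P[1],P[0])).round(2)
for n,a,c in(('blue',(349,80),(545,218)),('white',(468,90),(574,305)),('amber',(253,293),(236,209))):
    p,q=b(*a,125),b(*c,110); print(n,p,q,(q[1]-p[1]+180)%360-180)
# cap centroid of upright-colour masks near blue, at both times
t0=cv2.imread('pics/scene0.png'); t1=s['image']
for im in(t0,t1):
    m=cv2.inRange(cv2.cvtColor(im,cv2.COLOR_BGR2HSV),(105,150,100),(120,255,255)); n,_,st,c=cv2.connectedComponentsWithStats(m)
    for i in range(1,n):
        if st[i][4]>60 and 280<c[i][0]<410 and 120<c[i][1]<230:
            P=ray(s,*c[i],.1)[:2]-ax; print('bluemask',st[i],np.hypot(*P).round(4),np.degrees(np.arctan2(P[1],P[0])).round(2))
E
```

```text
blue (np.float64(0.0971), np.float64(131.35)) (np.float64(0.0994), np.float64(56.87)) -74.47999999999999
white (np.float64(0.1), np.float64(90.97)) (np.float64(0.1006), np.float64(17.73)) -73.24
amber (np.float64(0.1011), np.float64(-108.02)) (np.float64(0.0981), np.float64(178.73)) -73.25
bluemask [332 135  15  11 131] 0.1036 130.66
bluemask [371 148  16  11 139] 0.1025 58.95
```

jog_arm --series '[{"delta_pos":[0,-0.9,0],"turn":[0,0,0.009],"claw":0},{"delta_pos":[0,-0.9,0],"turn":[0,0,0.009],"claw":0},{"delta_pos":[0,-0.9,0],"turn":[0,0,0.009],"claw":0},{"delta_pos":[0,-0.9,0],"turn":[0,0,0.009],"claw":0},{"delta_pos":[0,-0.9,0],"turn":[0,0,0.009],"claw":0},{"delta_pos":[0,-0.9,0],"turn":[0,0,0.009],"claw":0}]'

```text
clock: 6.37
tool_pos: [0.5454, 0.0215, 0.0892]
orientation: [0.667, 0.745, 0.002, 0.002]
force: [8.3, -1.1, -0.9]
width: 0.0169
grasp_force: 60.0
```

```bash
python3 st.py | grep -E 'bearing|\[3[01][0-9], 1'; python3 -c "
from plant import manip; o=manip.observe(); print(max(abs(x) for x in o['dq'])); print(manip.sign_off())"
```

```text
[0.54539886 0.02145756 0.08919297] r 0.09938306135575589 handle bearing -82.54258296890568 yaw y 6.389628185579131 F [ 8.3 -1.1 -0.9] 0.01690560480528581 6.3667
scene ([309, 145, 13, 18, 172], [315.0, 152.5]) [0.4292 0.1211 0.098 ] 0.1033 179.37
0.0015276913771325941
the job is handed in; nothing more can be done
None
```

I turned the carousel about 74° clockwise, so the amber jar stands in front of the reader's red window to within about 1° by my measurements, with the handle still gripped and the arm still; the job is handed in.

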